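# Level the labelling stand's bed with spirit level and levelling foot

### The arm

A 7-joint arm with a two-finger parallel gripper is mounted at the origin on the work surface. World frame = base frame: x ahead of the robot, y to its left, z up, the work surface at z = 0. Lengths are in m, angles in rad, forces in N, time in s.
With the tool pointing down it reaches from about 0.425 to 0.875 m from the base axis. Payload 4.7 kg.
Tool frame: the origin (TCP) lies at the very end of the fingers, on their centre line; the grasp point (between the pads) lies 19 mm behind it; z points along the fingers, y is the line along which they close (so a half turn about z gives the same grasp; the last joint's range is limited). The gripper opens to 87 mm and grips with 3 to 60 N. Pads are 19 mm wide; open, the fingers measure 117 mm over their backs; the gripper's body (75 mm by 190 mm) begins 51 mm behind the grasp point.
Start: joints at [1.31, 0.321, -0.07, 1.45, 0.023, 1.371, -0.057], TCP at [0.176, -0.626, 0.223] pointing down, gripper open.
Joint ranges: [-2.86, 2.86], [-0.3, 2.09], [-1.38, 1.24], [0.06, 2.45], [-1.56, 4.7], [0.09, 2.05], [-2.69, 2.69]. Speed limits (rad/s): [2.57, 2.57, 3.14, 3.14, 3.14, 3.14, 3.14].

### API

Orientations are given as a rotation vector (axis times angle).
In Python, from bench import get_state, get_image, get_calibration, close_job gives the robot as it stands.
- The arm moves only by the shell command python3 -m crank 'ROWS' [FORCE]. ROWS is JSON, a list of rows, each a list of 5 numbers: the opening, from 0 (shut) to 1 (fully open), then the shift along the world's x, y, z in units of 0.2 m (1.0 is 0.2 m), then the turn about the world's z in units of 2 pi rad (1.0 is 2 pi rad). A call has 1 to 5 rows; each row is the pose to reach, as a shift and turn from the pose commanded when the call began, turning the shorter way round; what a row does not reach only later rows make up. A row lasts 1/8 s, in which the tool goes at most 62.5 mm and 10.7 degrees, less where a joint would pass 70% of its speed; a pose out of reach is approached as far as the arm can. A call with a number of a shift or a turn outside -1 to 1 is refused whole. A call with a gripper value outside its range is refused whole. The fingers move at their own pace and stop on an object; FORCE is the grip in N (left out, the last holds). Time passes only in rows, so rows that repeat a pose let the fingers close. It gives the time, the measured TCP pose, the force, the opening and the grip force at its end, in the units of the state.
- get_state(): the state, without advancing time (a new reading comes with each control period).
- get_image(name): name is "side" or "top" or "wrist"; returns the picture (480x640x3 uint8, red, green, blue); there is no depth.
- get_calibration(name): a dict with "fovy" (degrees; the focal length in pixels is half the picture's height over the tangent of half this angle, whatever the lens; pixels are square), "cx", "cy" (the principal point, pixels), "k1" (the pictures are not rectified: a ray, as slopes to the right and down, at radius r is drawn at 1 + k1 r^2 times it, then the intrinsics apply), "R" (3x3) and "t" (3): a world point X has camera coordinates R X + t. Camera axes: x right, y down, z forward; pixel columns grow to the right and rows downward; lengths in m; the calibration is good to about 2 mm. A picture is of the moment at which its call begins: read the wrist's pose just before it. get_calibration takes no time and is no camera call; for the wrist camera it gives the pose at the moment of the call.
- close_job(): hands the job in; it is judged then, once.
The state is a dict: "time": time; "joint_positions": joint angles; "qd": joint speeds; "joint_torque": joint torques, N m; "position": TCP position; "tool_rot": TCP orientation; "ft_force": force on the tool from outside, world axes, zero at the start; "torque": the same for the moment, N m; "grip_width": opening from 0.0 (shut) to 1.0 (fully open); "grip_force": force on a finger pad.
Only numpy, scipy, OpenCV 4.12 (cv2) and the standard library are available. Lean on these libraries where they do the work, as an engineer would, in place of code of your own. Each camera call takes 0.05 s, during which the arm holds its last target. There are 200 camera calls.

### The job

The bed of the bottle-labelling stand is out of level: lay the spirit level lengthwise on the middle of the bed and let go of it, then turn the black wing knob of the levelling foot until the bubble settles between its two lines. Then press down on the middle of the level, a firm steady push of about 15 N, and finish while still holding it pressed onto the bed with the bubble between the lines. Leave the other things on the table where they are.

Things in the scene. Friction and masses are not known exactly. Their poses are not given: they have to be found in the camera images.
- bed: Flat aluminium bed, 90 x 270 mm (x by y), 10 mm thick, top 60 mm above the table. Origin: centre of its top face, where the level's middle belongs; x across, y lengthwise towards the levelling foot, z up. It rocks lengthwise only, about x through the origin, and stays as the foot sets it. At the start the foot end (+y) is 0.018 to 0.035 rad low. A 44 mm wide lug carries the foot at y = 180 mm.
- stand: Fixed grey base of the labelling stand under the bed, 130 x 400 mm. Origin on the table under the bed's middle, axes as the bed's. Behind the bed a drive housing with roller and label spool fills x 80 to 170 mm, y -160 to 120 mm, up to 80 mm above the table.
- foot_knob: Black wing knob on the levelling foot, vertical axis; origin on the axis at the bed's top face. Grip bar 56 mm long (its x), 13 mm thick (its y), 11 to 37 mm above the origin, over a 32 mm round hub. Clockwise from above raises the foot end: 0.015 rad of tilt, 6 mm of bubble travel towards the foot, per rad. At the start 1.2 to 2.3 rad short, so about two grasps. Stiff (0.1 Nm), stays where left.
- level: Aluminium spirit level, 202 (its x) by 24 (y) by 45 mm high (z), 0.18 to 0.35 kg, black end caps, lying on its underside on the table. Origin: centre of the underside. Vial with whitish bubble in the top, centred at x = +62 mm, 58 mm long, 6 mm proud; the top is plain from x = -95 to +30 mm, to grip across the width or press. Either way round on the bed will do.
- bubble (a joint): Bubble position along the vial (m), along the level's +x; 0 is midway between the two lines, whose inner edges are 18 mm apart (the 10 mm bubble lies between them within 4 mm of 0). It goes to the higher end, 0.4 m per rad of tilt, and needs about 1.5 s to settle.
- bottle_a: Bystander: standing wine bottle, 76 mm diameter, 300 mm high, origin at the centre of its foot.
- bottle_b: Bystander: standing wine bottle, 76 mm diameter, 300 mm high, origin at the centre of its foot.
- label_roll: Bystander: roll of labels, 100 mm diameter, 60 mm high, origin under its centre.
- screwdriver: Bystander: screwdriver lying on the table along its x.
- wrench: Bystander: wrench lying on the table along its x.
- cap_jar: Bystander: clear jar, 64 mm diameter, 80 mm high, origin under its centre.
- cup: Bystander: white mug, 76 mm diameter, 90 mm high, origin under its centre.

How it is judged:
By the outcome, as a careful person would: the job done as asked, in the order asked, and still so for the second after the job is handed in, while the arm keeps its last pose, push and grip.
It also fails if it takes over 67 s, if anything falls off the work surface, if the arm or the gripper's body presses on something with over 40 N, if the wrist force passes 120 N, or if a joint passes its speed limit or range.

## Working session

There is one attempt and no reset: what is moved stays moved. The work goes in short steps, Python scripts to look and compute and a shell command to move; the robot and the scene stay as the last step left them, time stands still between calls to the robot, and variables do not carry over. Pictures are saved under pics/ and viewed, at most 10 in all, crops included, and the job is handed in when it is done.

```bash
mkdir -p pics; ls; cat > h.py <<'E'
import numpy as np, cv2
from bench import *
def ray(cal,uv):
    f=240/np.tan(np.radians(cal["fovy"])/2)
    K=np.array([[f,0,cal["cx"]],[0,f,cal["cy"]],[0,0,1]])
    p=np.array(cv2.undistortPoints(np.array([[uv]],float),K,np.array([cal["k1"],0,0,0.])))[0,0]
    R=np.array(cal["R"]);t=np.array(cal["t"])
    return -R.T@t, R.T@np.array([p[0],p[1],1])
def onz(cal,uv,z):
    o,d=ray(cal,uv); return o+d*(z-o[2])/d[2]
def proj(cal,X):
    f=240/np.tan(np.radians(cal["fovy"])/2)
    c=np.array(cal["R"])@np.array(X)+np.array(cal["t"]);s=c[:2]/c[2];s=s*(1+cal["k1"]*(s@s))
    return s*f+[cal["cx"],cal["cy"]]
def save(n,im): cv2.imwrite(n,im[:,:,::-1])
E
python3 - <<'E'
from h import *
a=get_image("top");b=get_image("side")
save("pics/top.png",a);save("pics/side.png",b)
s=get_state();print(s["position"],s["tool_rot"],s["time"])
for n in("top","side","wrist"):
    c=get_calibration(n);print(n,-np.array(c["R"]).T@np.array(c["t"]),c["fovy"],c["k1"])
E
```

```text
pics
[ 0.17616545 -0.62516368  0.22156018] [-3.11030776e+00 -4.30016107e-01  5.69970617e-04] 0.1
top [ 0.50439305 -0.02956262  1.23321575] 55.070529216326115 -0.038891078192306014
side [ 0.24596186 -1.33078315  1.16762127] 42.279954720018814 -0.06881534082297157
wrist [ 0.25710071 -0.60280726  0.3832683 ] 67.00865025705565 -0.042036526758788766
```

View pics/top.png

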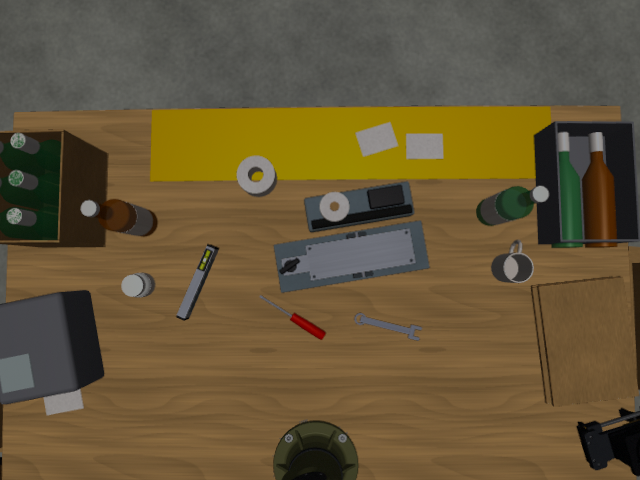

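View pics/side.png

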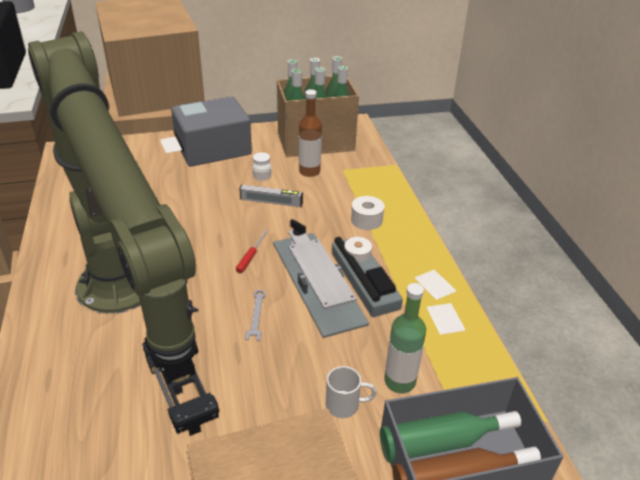

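Top view: level from about (211,246, vial end) to (183,319); bed plate (304,247)–(415,275), with the knob at (289,266). The side view agrees with this. I'll enlarge to get precise corners.

```bash
python3 - <<'E'
from h import *
a=cv2.imread("pics/top.png")
cv2.imwrite("pics/crop.png",cv2.resize(a[170:335,165:440],None,fx=2.9,fy=2.9,interpolation=cv2.INTER_CUBIC))
E
```

```text
(no output)
```

View pics/crop.png

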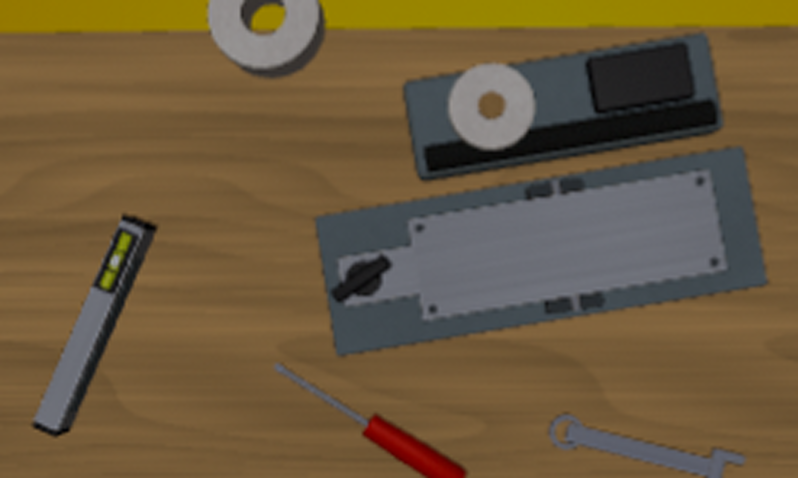

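```bash
python3 - <<'E'
from h import *
c=get_calibration("top")
P=lambda u,v,z:onz(c,(165+(u+.5)/2.9-.5,170+(v+.5)/2.9-.5),z)
B=[P(*p,.06) for p in((410,222),(712,171),(726,269),(424,321))]
m=np.mean(B,0);y=(B[0]+B[3]-B[1]-B[2])/2;x=(B[0]+B[1]-B[2]-B[3])/2
print("bed",m,np.linalg.norm(y),np.linalg.norm(x),"y dir",np.arctan2(y[1],y[0]),"x dir",np.arctan2(x[1],x[0]))
yh=y/np.linalg.norm(y); print("knob pred",m+.18*yh)
e1,e2=P(337,297,.094),P(386,262,.094);print("knob",(e1+e2)/2,np.linalg.norm(e1-e2),"dir",np.arctan2(*(e2-e1)[1::-1]))
A=P(122,216,.045);D=P(146,226,.045);E=P(34,425,.045);F=P(58,432,.045)
h=(A+D)/2;t=(E+F)/2
print("level",(h+t)/2,np.linalg.norm(h-t),np.linalg.norm(A-D),np.linalg.norm(E-F),"dir",np.arctan2(*(h-t)[1::-1]), "left edge dir",np.arctan2(*(A-E)[1::-1]))
print("bubble",P(115,262,.05))
print("scr",P(278,366,.005),P(460,475,.015))
s=get_state();r=cv2.Rodrigues(np.array(s["tool_rot"]))[0];print(r.round(3))
E
```

```text
bed [ 0.54342595 -0.11968289  0.06      ] 0.2692947845543415 0.08736351265963238 y dir 1.732759213734396 x dir 0.12919229401393909
knob pred [0.51439992 0.05796139 0.06      ]
knob [0.51459622 0.05933137 0.094     ] 0.05128639812572253 dir -0.9565281771102138
level [0.47634074 0.3059661  0.045     ] 0.1999538825387439 0.02358348321497384 0.022524987123812443 dir -0.39772474665220015 left edge dir -0.39470132548579245
bubble [0.53178071 0.28270706 0.05      ]
scr [0.43660183 0.14316027 0.005     ] [ 0.33830042 -0.0231467   0.015     ]
[[ 0.962  0.271 -0.001]
 [ 0.271 -0.962  0.002]
 [-0.    -0.002 -1.   ]]
```

Bed and level sizes come out right (269×87 mm bed; 200 mm level), and the knob is where the bed pose predicts it. I'll move above the level.

```bash

python3 -m crank '[[1,0.93,1,0,0.13],[1,0.93,1,0,0.13],[1,0.93,1,0,0.13],[1,0.93,1,0,0.13],[1,0.93,1,0,0.13]]'
python3 -m crank '[[1,0.93,1,0,0.13],[1,0.93,1,0,0.13],[1,0.93,1,0,0.13],[1,0.93,1,0,0.13],[1,0.93,1,0,0.13]]'
python3 -m crank '[[1,0,1,0,0.133],[1,0,1,0,0.133],[1,0,1,0,0.133],[1,0,1,0,0.133],[1,0,1,0,0.133]]'
python3 -m crank '[[1,-0.18,0.82,0,0],[1,-0.18,0.82,0,0],[1,-0.18,0.82,0,0],[1,-0.37,1,0,0]]'
python3 -m crank '[[1,-0.2,0.65,0,0],[1,-0.2,0.65,0,0],[1,-0.2,0.65,0,0],[1,-0.2,0.65,0,0]]'
python3 - <<'E'
from h import *
s=get_state();r=cv2.Rodrigues(np.array(s["tool_rot"]))[0];print(s["time"],s["position"],np.arctan2(r[1,1],r[0,1]),s["joint_positions"])
c=get_calibration("wrist");im=get_image("wrist");print(-np.array(c["R"]).T@np.array(c["t"]))
d=np.array([np.cos(-.397),np.sin(-.397)]);n=np.array([-d[1],d[0]])
for x,y in((101,12),(101,-12),(-101,12),(-101,-12)):
    q=proj(c,[*(np.array([.4763,.306])+d*x/1e3+n*y/1e3),.045]);cv2.circle(im,tuple(int(v) for v in q),3,(255,0,0),1)
save("pics/w1.png",im)
E
```

```text
time: 0.72
position: [0.3657, -0.4215, 0.2225]
tool_rot: [-2.677, -1.643, -0.002]
ft_force: [-0.4, -1.2, 0.3]
grip_width: 0.999
grip_force: 0.0
time: 1.35
position: [0.5504, -0.2219, 0.2223]
tool_rot: [-1.807, -2.569, -0.003]
ft_force: [-0.5, -0.1, 0.8]
grip_width: 0.996
grip_force: 0.0
time: 1.98
position: [0.5481, -0.0254, 0.2225]
tool_rot: [-0.613, -3.081, 0.001]
ft_force: [-0.2, -0.7, 0.6]
grip_width: 0.996
grip_force: 0.0
time: 2.48
position: [0.475, 0.1745, 0.2224]
tool_rot: [-0.624, -3.078, -0.002]
ft_force: [-1.1, 0.4, 0.5]
grip_width: 1.002
grip_force: 0.0
time: 2.98
position: [0.4348, 0.3035, 0.2222]
tool_rot: [-0.621, -3.08, 0.001]
ft_force: [0.7, -1.7, 0.9]
grip_width: 1.003
grip_force: 0.0
2.975 [0.43483988 0.3035115  0.22221536] 1.1730513496960975 [ 0.29494952  0.17025206 -1.04242904  1.71913357  0.15132481  1.33942348
  0.39685841]
[0.35781595 0.33597575 0.3839415 ]
```

View pics/w1.png

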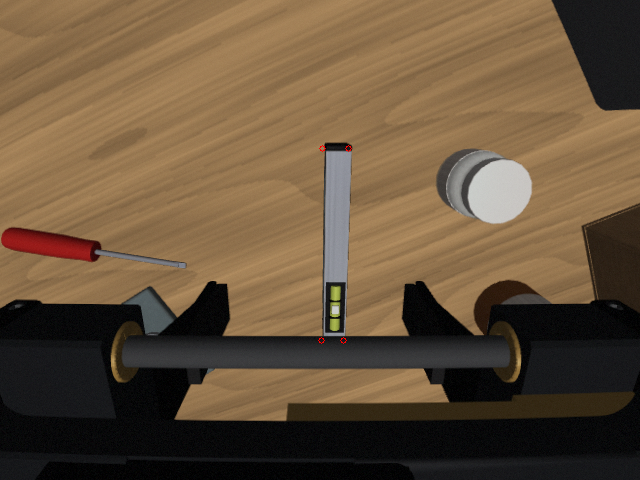

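The projected model corners (red) match the level to about 1 mm; the bubble shows at about (335,309) in the vial, which points toward +x. I'll descend, grip and lift.

```bash

python3 -m crank '[[0.8,0.207,0.012,-0.2,0],[0.8,0.207,0.012,-0.5,0],[0.8,0.207,0.012,-0.8,0],[0.8,0.207,0.012,-0.95,0],[0.8,0.207,0.012,-1,0]]' 30
python3 -m crank '[[0,0,0,-0.02,0],[0,0,0,-0.02,0],[0,0,0,-0.02,0],[0,0,0,-0.02,0],[0,0,0,-0.02,0]]' 30
python3 -m crank '[[0,0,0,0,0],[0,0,0,0,0],[0,0,0,0,0]]' 30
```

```text
time: 3.65
position: [0.476, 0.3029, 0.0201]
tool_rot: [-0.626, -3.076, 0.006]
ft_force: [-0.0, 0.4, -0.3]
grip_width: 0.798
grip_force: 0.0
time: 4.28
position: [0.476, 0.3069, 0.019]
tool_rot: [0.62, 3.079, 0.001]
ft_force: [-0.1, -0.1, -1.3]
grip_width: 0.317
grip_force: 0.0
time: 4.65
position: [0.476, 0.3071, 0.0189]
tool_rot: [0.62, 3.079, 0.001]
ft_force: [-0.2, 0.4, 2.9]
grip_width: 0.272
grip_force: 30.0
```

```bash

python3 -m crank '[[0,0,0,0.2,0],[0,0,0,0.45,0],[0,0,0,0.7,0],[0,0,0,0.7,0]]' 30
python3 -m crank '[[0,0.1,-0.25,0,-0.02],[0,0.15,-0.5,0,-0.05],[0,0.2,-0.75,0,-0.08],[0,0.2,-1,0,-0.08],[0,0.2,-1,0,-0.08]]' 30
python3 -m crank '[[0,0.05,-0.25,0,-0.03],[0,0.1,-0.5,0,-0.06],[0,0.137,-0.75,0,-0.081],[0,0.137,-1,0,-0.081],[0,0.137,-1,0,-0.081]]' 30
python3 -m crank '[[0,0,-0.134,0,0],[0,0,-0.134,0,0],[0,0,-0.134,0,0],[0,0,-0.134,0,0]]' 30
python3 - <<'E'
from h import *
s=get_state();r=cv2.Rodrigues(np.array(s["tool_rot"]))[0];print(s["position"],np.arctan2(r[1,1],r[0,1]))
E
```

```text
time: 5.15
position: [0.4773, 0.3082, 0.1619]
tool_rot: [0.62, 3.075, 0.005]
ft_force: [-1.1, -0.2, -2.8]
grip_width: 0.276
grip_force: 30.0
time: 5.78
position: [0.5148, 0.1002, 0.156]
tool_rot: [-1.378, -2.82, 0.008]
ft_force: [0.8, 0.1, -2.5]
grip_width: 0.273
grip_force: 30.0
time: 6.4
position: [0.5415, -0.0983, 0.1562]
tool_rot: [-2.042, -2.384, 0.005]
ft_force: [0.2, 0.2, -3.3]
grip_width: 0.269
grip_force: 30.0
time: 6.9
position: [0.5431, -0.1182, 0.1582]
tool_rot: [-2.031, -2.395, -0.0]
ft_force: [-0.2, 0.1, -2.3]
grip_width: 0.272
grip_force: 30.0
[ 0.54308319 -0.11816619  0.15822304] 0.16413942181221464
```

```bash

python3 -m crank '[[0,0,-0.007,-0.15,0],[0,0,-0.007,-0.3,0],[0,0,-0.007,-0.36,0],[0,0,-0.007,-0.38,0],[0,0,-0.007,-0.38,0]]' 30
python3 -m crank '[[0,0,0,-0.006,0],[0,0,0,-0.006,0],[0,0,0,-0.006,0]]' 10
```

```text
time: 7.52
position: [0.5438, -0.1213, 0.0833]
tool_rot: [2.034, 2.393, 0.001]
ft_force: [-0.2, -0.5, -2.6]
grip_width: 0.274
grip_force: 30.0
time: 7.9
position: [0.5435, -0.1216, 0.0818]
tool_rot: [2.034, 2.393, 0.0]
ft_force: [0.6, -0.4, -2.1]
grip_width: 0.272
grip_force: 10.0
```

```bash

python3 -m crank '[[0,0,0.004,-0.008,0],[0,0,0.004,-0.008,0],[0,0,0.004,-0.008,0]]' 10
python3 -m crank '[[0.6,0,0,0,0],[0.6,0,0,0,0],[0.6,0,0,0,0],[0.6,0,0,0,0]]' 10
python3 -m crank '[[0.6,0,0,0.2,0],[0.8,0,0,0.5,0],[1,0,0,0.7,0],[1,0,0,0.7,0],[1,0,0,0.7,0]]' 10
python3 - <<'E'
from h import *
s=get_state();print(s["position"],s["joint_positions"])
c=get_calibration("wrist");im=get_image("wrist")
for a in (0,):
    d=np.array([np.cos(1.733),np.sin(1.733)]);n=np.array([d[1],-d[0]])
    for x,y in((45,135),(45,-135),(-45,135),(-45,-135),(12,101),(-12,101),(12,-101),(-12,-101)):
        q=proj(c,[*(np.array([.5434,-.1197])+n*x/1e3+d*y/1e3),.06+.045*(abs(x)<20)]);cv2.circle(im,tuple(int(v) for v in q),3,(255,0,0),1)
save("pics/w2.png",im); save("pics/t2.png",get_image("top"))
E
```

```text
time: 8.28
position: [0.5433, -0.1208, 0.0798]
tool_rot: [2.035, 2.393, 0.0]
ft_force: [0.2, -0.6, -2.1]
grip_width: 0.276
grip_force: 10.0
time: 8.78
position: [0.5432, -0.1206, 0.0799]
tool_rot: [2.035, 2.394, 0.0]
ft_force: [-0.1, 0.5, 0.7]
grip_width: 0.575
grip_force: 0.0
time: 9.4
position: [0.5427, -0.1207, 0.2191]
tool_rot: [-2.034, -2.393, 0.001]
ft_force: [-0.5, -0.5, 0.1]
grip_width: 0.953
grip_force: 0.0
[ 0.54271842 -0.12066033  0.21914824] [ 0.77127038  0.17462155 -0.66806361  1.67308052  0.11108776  1.33309272
  0.24594747]
```

View pics/w2.png

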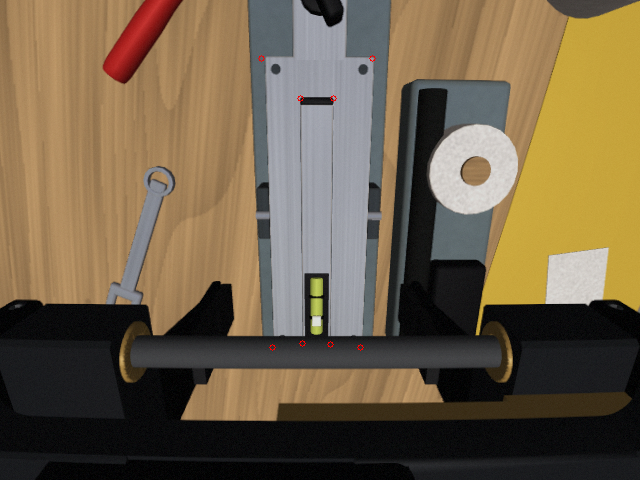

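The level lies centred on the bed, with the bubble at about (316,321), pinned to the far (−y) end since the foot is low. Now I'll go to the knob.

```bash

python3 -m crank '[[1,-0.05,0.3,0,0.025],[1,-0.1,0.6,0,0.05],[1,-0.14,0.89,0,0.072],[1,-0.14,0.89,0,0.072],[1,-0.14,0.89,0,0.072]]' 40
python3 - <<'E'
from h import *
s=get_state();r=cv2.Rodrigues(np.array(s["tool_rot"]))[0];print(s["position"],np.arctan2(r[1,1],r[0,1]))
c=get_calibration("top");im=get_image("top");u,v=proj(c,[.5145,.0585,.08]).astype(int)
print(u,v)
w=get_image("wrist");save("pics/k.png",w)
E
```

```text
time: 10.12
position: [0.5147, 0.0566, 0.2188]
tool_rot: [-1.446, -2.788, 0.002]
ft_force: [0.6, -0.8, -0.5]
grip_width: 1.001
grip_force: 0.0
[0.51472136 0.05660295 0.21881522] 0.613545845864831
290 266
```

View pics/k.png

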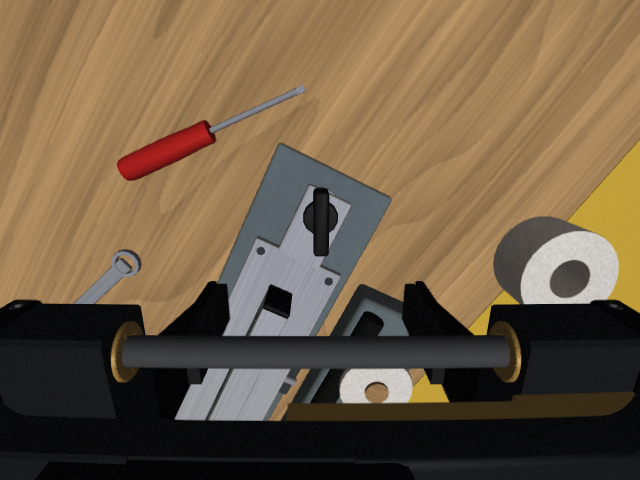

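The bar appears at (321,220), vertical and centred between the fingers, so the grasp is aligned. I'll descend, grip and turn clockwise.

```bash

python3 -m crank '[[0.9,0,0.007,-0.25,0],[0.8,0,0.007,-0.5,0],[0.7,0,0.007,-0.68,0],[0.6,0,0.007,-0.725,0],[0.5,0,0.007,-0.725,0]]' 40
python3 -m crank '[[0,0,0,0,0],[0,0,0,0,0],[0,0,0,0,0],[0,0,0,0,0],[0,0,0,0,0]]' 40
python3 -m crank '[[0,0,0,0,0],[0,0,0,0.0,-0.02],[0,0,0,0.003,-0.045],[0,0,0,0.005,-0.07],[0,0,0,0.006,-0.08]]' 40
python3 - <<'E'
from h import *
s=get_state();r=cv2.Rodrigues(np.array(s["tool_rot"]))[0];print(s["position"],np.arctan2(r[1,1],r[0,1]),s["joint_positions"],s["torque"])
E
```

```text
time: 10.85
position: [0.5155, 0.0581, 0.0749]
tool_rot: [-1.448, -2.787, -0.0]
ft_force: [0.3, -0.1, -0.3]
grip_width: 0.571
grip_force: 0.0
time: 11.48
position: [0.5171, 0.0599, 0.0755]
tool_rot: [1.444, 2.786, 0.006]
ft_force: [5.2, 2.0, -1.6]
grip_width: 0.147
grip_force: 40.0
time: 12.1
position: [0.5163, 0.0594, 0.0768]
tool_rot: [2.096, 2.338, 0.004]
ft_force: [0.8, 0.4, 2.7]
grip_width: 0.146
grip_force: 40.0
[0.51634337 0.0594197  0.07678825] 0.1093700361340373 [ 0.50581319  0.24173256 -0.74079077  1.92203765  0.18801316  1.04444126
 -0.20576013] [ 0.23399316 -0.51843232  0.13995982]
```

```bash

python3 -m crank '[[0,0,0,0.002,-0.025],[0,0,0,0.004,-0.05],[0,0,0,0.007,-0.08],[0,0,0,0.009,-0.11],[0,0,0,0.009,-0.11]]' 40
python3 -m crank '[[0,0,0,0,0],[0,0,0,0,0],[0,0,0,0,0],[0,0,0,0,0],[0,0,0,0,0]]' 40
python3 -m crank '[[0,0,0,0,0],[0,0,0,0,0],[0,0,0,0,0],[0,0,0,0,0],[0,0,0,0,0]]' 40
python3 - <<'E'
from h import *
s=get_state();r=cv2.Rodrigues(np.array(s["tool_rot"]))[0];print(s["position"],np.arctan2(r[1,1],r[0,1]),s["joint_positions"],s["torque"])
im=np.mean([get_image("top").astype(float) for _ in range(4)],0).clip(0,255).astype(np.uint8)
c=get_calibration("top");d=np.array([np.cos(1.733),np.sin(1.733)])
u,v=proj(c,[*(np.array([.5434,-.1205])-d*.062),.11]);print(u,v)
u,v=int(u),int(v)
A=cv2.resize(im[v-12:v+13,u-20:u+20],None,fx=14,fy=14,interpolation=cv2.INTER_CUBIC)
w=get_image("wrist")
save("pics/v1.png",np.vstack([cv2.resize(w,(560,420))[:240],A]))
E
```

```text
time: 12.72
position: [0.5152, 0.0595, 0.0786]
tool_rot: [2.762, 1.496, 0.001]
ft_force: [-3.9, 1.1, 6.3]
grip_width: 0.147
grip_force: 40.0
time: 13.35
position: [0.5152, 0.0595, 0.0786]
tool_rot: [-2.761, -1.499, -0.001]
ft_force: [-3.0, 0.9, 7.1]
grip_width: 0.147
grip_force: 40.0
time: 13.98
position: [0.5152, 0.0595, 0.0786]
tool_rot: [-2.761, -1.499, -0.001]
ft_force: [-3.1, 1.2, 5.0]
grip_width: 0.144
grip_force: 40.0
[0.51519693 0.05946313 0.07856566] -0.5760474418833565 [ 0.42652435  0.22187357 -0.64992425  1.92329558  0.15411442  1.04543351
 -0.8652383 ] [ 0.30287906  0.27482574 -0.05357004]
387.52153292792667 249.41317566580938
```

View pics/v1.png

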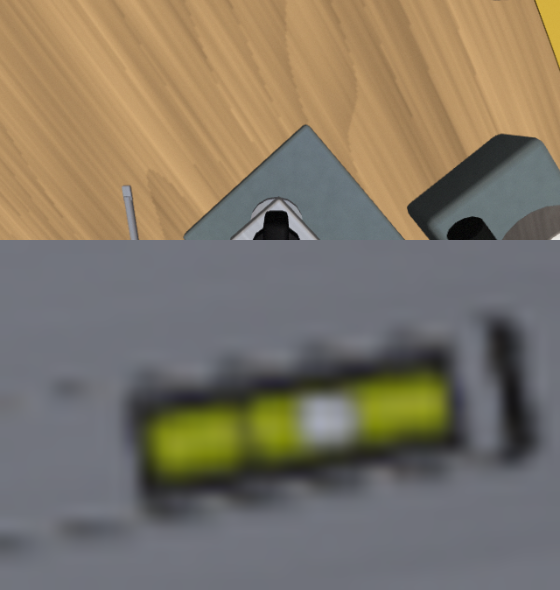

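The vial in the lower crop spans x≈150–450 with its left line at 243. The bubble at 328 is about 5 mm short of the middle (300), towards −y. About 0.85 rad more is needed.

```bash

python3 -m crank '[[0,0,0,0.004,-0.025],[0,0,0,0.006,-0.05],[0,0,0,0.009,-0.08],[0,0,0,0.012,-0.11],[0,0,0,0.014,-0.135]]' 40
python3 -m crank '[[0,0,0,0,0],[0,0,0,0,0],[0,0,0,0,0],[0,0,0,0,0],[0,0,0,0,0]]' 40
python3 -m crank '[[1,0,0,0,0],[1,0,0,0,0],[1,0,0,0,0],[1,0,0,0,0],[1,0,0,0,0]]' 40
python3 -m crank '[[1,0,0,0.2,0],[1,0,0,0.4,0],[1,0,0,0.6,0],[1,0,0,0.75,0],[1,0,0,0.75,0]]' 40
cat > bub.py <<'E'
from h import *
s=get_state();r=cv2.Rodrigues(np.array(s["tool_rot"]))[0];print(s["time"],s["position"],np.arctan2(r[1,1],r[0,1]),s["joint_positions"])
im=np.mean([get_image("top").astype(float) for _ in range(4)],0)
c=get_calibration("top");d=np.array([np.cos(1.733),np.sin(1.733)]);n=np.array([d[1],-d[0]])
L=np.array([.5434,-.1205])
# profile along the vial, level +x = -d
for x in range(30,97,2):
    v=[]
    for y in(-.002,0,.002):
        q=proj(c,[*(L-d*x/1e3+n*y),.108]);v.append(cv2.getRectSubPix(im.astype(np.float32),(1,1),(float(q[0]),float(q[1])))[0,0])
    print(x-62,np.mean(v,0).astype(int),end="; ")
E
python3 bub.py
```

```text
time: 14.85
position: [0.5144, 0.0605, 0.0809]
tool_rot: [-3.132, -0.224, 0.002]
ft_force: [-4.1, 3.5, 4.3]
grip_width: 0.146
grip_force: 40.0
time: 15.48
position: [0.5144, 0.0605, 0.0809]
tool_rot: [-3.131, -0.233, 0.002]
ft_force: [-4.4, 3.9, 4.7]
grip_width: 0.147
grip_force: 40.0
time: 16.1
position: [0.5152, 0.0586, 0.0806]
tool_rot: [3.133, 0.224, -0.0]
ft_force: [0.1, 0.1, 0.3]
grip_width: 0.623
grip_force: 0.0
time: 16.73
position: [0.5168, 0.059, 0.2332]
tool_rot: [3.133, 0.224, 0.008]
ft_force: [0.4, -0.1, -0.6]
grip_width: 0.996
grip_force: 0.0
16.725 [0.51675816 0.05904769 0.23320094] -1.4277477735052881 [ 0.36980196  0.06274085 -0.55430521  1.74189263  0.03511926  1.34138669
 -1.61918598]
-32 [114 117 126]; -30 [107 109 118]; -28 [86 88 91]; -26 [58 61 39]; -24 [90 96 28]; -22 [120 128  28]; -20 [132 141  27]; -18 [131 141  25]; -16 [130 140  25]; -14 [131 140  26]; -12 [128 137  28]; -10 [117 124  31]; -8 [101 107  33]; -6 [107 113  34]; -4 [125 131  77]; -2 [137 142 122]; 0 [146 150 146]; 2 [150 153 154]; 4 [150 153 153]; 6 [142 147 120]; 8 [124 129  55]; 10 [107 112  30]; 12 [103 109  30]; 14 [125 133  29]; 16 [132 140  30]; 18 [134 141  30]; 20 [134 141  30]; 22 [133 141  30]; 24 [129 137  29]; 26 [109 115  29]; 28 [74 77 49]; 30 [78 79 82]; 32 [102 105 113]; 34 [112 114 124];
```

Line dips at −7.7 and +11.3 mm put the middle at 1.8 mm, and the bubble centre is at about 1.9 mm, so it is level. Now to press: closed fingers over the middle, with the wrist camera on the vial side.

```bash

python3 -m crank '[[0,0.04,-0.3,0,-0.025],[0,0.08,-0.6,0,-0.05],[0,0.133,-0.9,0,-0.08],[0,0.133,-0.9,0,-0.11],[0,0.133,-0.9,0,-0.13]]' 20
python3 -m crank '[[0,0,0,-0.1,-0.025],[0,0,0,-0.3,-0.041],[0,0,0,-0.5,-0.041],[0,0,0,-0.57,-0.041],[0,0,0,-0.57,-0.041]]' 20
python3 - <<'E'
from h import *
s=get_state();print(s["grip_width"],s["position"],s["joint_positions"],s["ft_force"])
save("pics/p1.png",get_image("wrist"))
E
```

```text
time: 17.55
position: [0.5409, -0.1222, 0.2287]
tool_rot: [-2.961, 1.049, 0.005]
ft_force: [-0.8, 0.6, 0.8]
grip_width: 0.52
grip_force: 0.0
time: 18.18
position: [0.541, -0.121, 0.1156]
tool_rot: [2.807, -1.41, -0.004]
ft_force: [0.2, 0.3, 1.1]
grip_width: 0.018
grip_force: 0.0
0.01802707281753642 [ 0.54100876 -0.12101486  0.11555291] [ 0.4807403   0.21951599 -0.34579684  1.81059899  0.08125049  1.12799052
 -2.39458592] [0.20033359 0.34699026 1.06580977]
```

View pics/p1.png

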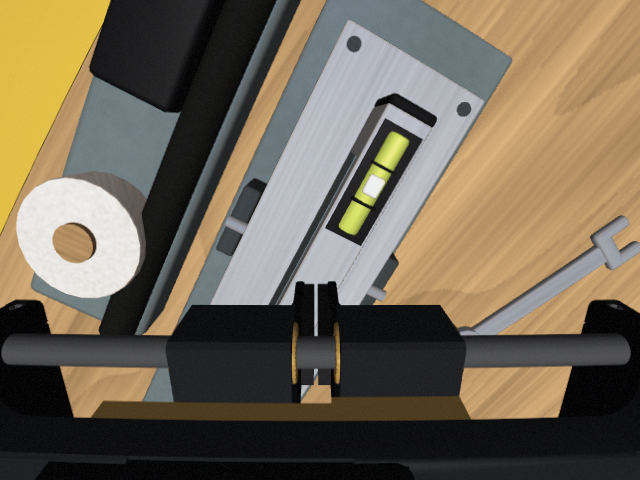

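The bubble at (375,186) sits between the lines at about (365,202) and (384,171), and the fingers are over the level's middle. Now lowering gently.

```bash

python3 -m crank '[[0,0.011,0,-0.02,0],[0,0.011,0,-0.035,0],[0,0.011,0,-0.045,0],[0,0.011,0,-0.045,0]]' 20
python3 -m crank '[[0,0,0,-0.01,0],[0,0,0,-0.01,0],[0,0,0,-0.01,0]]' 20
```

```text
time: 18.73
position: [0.5439, -0.1213, 0.1076]
tool_rot: [2.807, -1.411, -0.0]
ft_force: [1.0, 1.1, -0.2]
grip_width: 0.002
grip_force: 0.0
time: 19.1
position: [0.5439, -0.1212, 0.1056]
tool_rot: [2.807, -1.411, -0.0]
ft_force: [-0.4, 0.5, -0.1]
grip_width: 0.004
grip_force: 0.0
```

```bash

python3 -m crank '[[0,0,0,-0.005,0],[0,0,0,-0.005,0],[0,0,0,-0.005,0]]' 20
python3 -m crank '[[0,0,0,-0.005,0],[0,0,0,-0.005,0],[0,0,0,-0.005,0]]' 20
```

```text
time: 19.48
position: [0.5441, -0.1212, 0.1055]
tool_rot: [2.807, -1.411, 0.001]
ft_force: [-1.9, 1.2, 5.3]
grip_width: 0.001
grip_force: 2.5
time: 19.85
position: [0.5443, -0.1212, 0.1055]
tool_rot: [2.807, -1.411, 0.001]
ft_force: [-4.5, 0.2, 10.8]
grip_width: 0.006
grip_force: 5.1
```

```bash

python3 -m crank '[[0,-0.002,0,-0.004,0],[0,-0.002,0,-0.004,0],[0,-0.002,0,-0.004,0],[0,-0.002,0,-0.004,0],[0,-0.002,0,-0.004,0]]' 20
python3 -m crank '[[0,0,0,0,0],[0,0,0,0,0],[0,0,0,0,0],[0,0,0,0,0],[0,0,0,0,0]]' 20
python3 - <<'E'
from h import *
im=get_image("wrist");save("pics/p2.png",cv2.resize(im[80:300,250:520],None,fx=2,fy=2))
E
```

```text
time: 20.48
position: [0.5443, -0.1212, 0.1055]
tool_rot: [-2.807, 1.411, -0.003]
ft_force: [-4.9, 0.5, 13.8]
grip_width: 0.008
grip_force: 6.7
time: 21.1
position: [0.5443, -0.1212, 0.1054]
tool_rot: [-2.807, 1.411, -0.003]
ft_force: [-4.0, 0.5, 13.1]
grip_width: 0.007
grip_force: 6.7
```

View pics/p2.png

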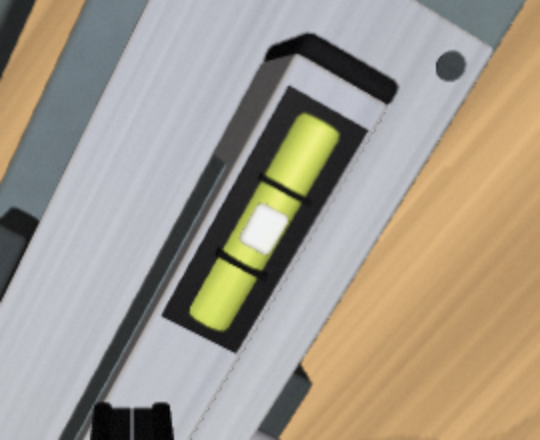

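Bubble at (265,229) is within 1 mm of the lines' midpoint at (263,226). I'll raise the push to about 15 N and hold.

```bash

python3 -m crank '[[0,0,0,-0.002,0],[0,0,0,-0.002,0],[0,0,0,-0.002,0],[0,0,0,-0.002,0],[0,0,0,-0.002,0]]' 20
python3 -m crank '[[0,0,0,0,0],[0,0,0,0,0],[0,0,0,0,0],[0,0,0,0,0],[0,0,0,0,0]]' 20
python3 -m crank '[[0,0,0,0,0],[0,0,0,0,0],[0,0,0,0,0],[0,0,0,0,0],[0,0,0,0,0]]' 20
```

```text
time: 21.78
position: [0.5444, -0.1212, 0.1054]
tool_rot: [-2.807, 1.411, -0.003]
ft_force: [-5.4, 1.3, 15.3]
grip_width: 0.004
grip_force: 7.7
time: 22.4
position: [0.5444, -0.1212, 0.1055]
tool_rot: [-2.807, 1.411, -0.003]
ft_force: [-4.4, 1.7, 16.5]
grip_width: 0.007
grip_force: 7.7
time: 23.02
position: [0.5444, -0.1212, 0.1055]
tool_rot: [-2.807, 1.411, -0.003]
ft_force: [-4.3, 2.2, 15.7]
grip_width: 0.004
grip_force: 7.7
```

```bash
python3 -c "
from bench import *
print(close_job())"
```

```text
the job is handed in; nothing more can be done
None
```

The bed is level and the job was handed in at about 23 s: the level lies lengthwise on the bed's middle, the bubble was within 1 mm of midway between its lines when last viewed (at 13 N), and the arm is still pressing it down at about 15.5 N.

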